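# Ready a pile of soap boxes and hold the soap rack's spring pusher back at the fill line

## Task

Refill the soap rack with me: first stack the three soap boxes lying on the shelf flat in one square pile, edges flush, and let go of it. Then pull the rack's spring pusher back from the front lip until the pusher's front face is level with the black fill line, and finish while still holding it there with the fingers, so that I can drop the pile in front of it. Leave the caddy with its comb and tweezers and the deodorant stick as they are.

Things in the scene. Friction and masses are not known exactly. Their poses are not given: they have to be found in the camera images.
- soap_a: one of three identical yellow cardboard soap boxes, 85 mm (x) by 57 mm (y) by 28 mm high, about 100 g, lying flat on the shelf; origin at the centre of its underside, x along its length, z up
- soap_b: one of three identical yellow cardboard soap boxes, 85 mm (x) by 57 mm (y) by 28 mm high, about 100 g, lying flat on the shelf; origin at the centre of its underside, x along its length, z up
- soap_c: one of three identical yellow cardboard soap boxes, 85 mm (x) by 57 mm (y) by 28 mm high, about 100 g, lying flat on the shelf; origin at the centre of its underside, x along its length, z up
- rack: white plastic spring-fed soap rack fixed on the shelf, an open tray 220 mm (x) by 100 mm (y), floor 4 mm thick, side walls 5 mm thick and 40 mm high, end wall 25 mm high at its +x end (the front lip) and 18 mm high at its -x end; origin at the centre of its underside. Soap boxes stand in a row on edge between lip and pusher
- fill_mark (a point): the fill line: a 5 mm wide black line straight across the tray's floor, continued as a black rib over the top of both side walls and down their outsides; its middle is 87 mm behind the pusher's home position; this point lies on the rack's centre line between the two ribs, 40 mm above the shelf, 13 mm to +x of the rack's origin, axes as the rack's
- pusher (a joint): the grey pusher's slide along the rack, in m: 0 at home next to the front lip, grows as it is pulled back along the rack's -x; 0.087 when its front face is level with the fill line, end stop at 0.13. A roll spring draws it home with about 4 N at 0 and about 6 N at the fill line; it does not latch
- pusher_tab (a point): centre of the top edge of the pusher's pull tab, 92 mm above the shelf; the tab is an upright plate 10 mm thick along the rack's x, 44 mm wide along y, its top 30 mm standing clear above the paddle (86 mm wide, also 10 mm thick, top edge 62 mm above the shelf). Behind the paddle (-x side) a spring housing 33 mm long rises to 41 mm above the shelf. Axes as the rack's
- pusher_face (a point): middle of the pusher's front face (the flat side towards the front lip, +x; 5 mm to +x of the tab's centre plane), 40 mm above the shelf; axes as the rack's
- caddy: white two-tier stacking plastic caddy fixed on the shelf, 200 mm (x) by 130 mm (y), 143 mm high to the rim of the upper tier, whose inner floor is at 101 mm; origin at the centre of its underside; it and the rack may stand on either side of the soap boxes
- comb: black wide-tooth comb lying in the caddy's upper tier, 160 mm (x) by 38 by 6 mm; origin at the centre of its underside
- tweezers: stainless tweezers lying in the caddy's upper tier, 95 mm (x) by 12 by 8 mm; origin at the centre of their underside
- deodorant: orange deodorant stick with white twist base and screw cap, standing on the shelf beyond the soap boxes, 38 mm in diameter, 102 mm high; origin at the centre of its underside
Mind the look-alikes: they are no part of the job. Leave any turquoise look-alike of the rack alone.

How it is judged:
On the way, in this order (a step that is already met when the one before it is completed fails the run):
1. the three soap boxes stand squarely in one pile on the shelf, released and at rest, with the pusher still at home (height (world z) of any of soap_a, soap_b, soap_c below 0.003 m and horizontal distance between soap_a and soap_b below 0.008 m and angle between the x axis of soap_a and the x axis of soap_b, either way round below 0.1 rad and horizontal distance between each of soap_a, soap_b and soap_c below 0.008 m and angle between the x axis of each of soap_a, soap_b and the x axis of soap_c, either way round below 0.1 rad and height (world z) of each of soap_a, soap_b, soap_c below 0.06 m and angle between each of soap_a, soap_b, soap_c's own z axis and vertical below 0.06 rad and linear speed of each of soap_a, soap_b, soap_c below 0.02 m/s and contact force between the fingers and soap_a below 0.2 N and contact force between the fingers and soap_b below 0.2 N and contact force between the fingers and soap_c below 0.2 N and value of joint pusher below 0.01 m), for 0.2 s.
2. the fingers hold the pusher back with its front face at the fill line (x of pusher_face in the frame of fill_mark between -0.006 and 0.006 m and velocity of joint pusher between -0.01 and 0.01 m/s and contact force between the fingers and pusher above 2 N), for 0.4 s.
At the end, for the whole second after the job is handed in: Three soap boxes in one pile flat on the shelf, all within 8 mm and 0.1 rad of one another, at rest, not touched by the fingers; the pusher's front face within 6 mm of the fill line, still, held by the fingers with over 2 N (all of step 2 and height (world z) of any of soap_a, soap_b, soap_c below 0.003 m and horizontal distance between soap_a and soap_b below 0.008 m and angle between the x axis of soap_a and the x axis of soap_b, either way round below 0.1 rad and horizontal distance between each of soap_a, soap_b and soap_c below 0.008 m and angle between the x axis of each of soap_a, soap_b and the x axis of soap_c, either way round below 0.1 rad and height (world z) of each of soap_a, soap_b, soap_c below 0.06 m and angle between each of soap_a, soap_b, soap_c's own z axis and vertical below 0.06 rad and linear speed of each of soap_a, soap_b, soap_c below 0.02 m/s and contact force between the fingers and soap_a below 0.2 N and contact force between the fingers and soap_b below 0.2 N and contact force between the fingers and soap_c below 0.2 N); the arm keeps its last pose, push and grip.
It fails at once if the comb, tweezers or deodorant are pushed more than 25 mm or the deodorant is knocked over (distance of any of comb, tweezers, deodorant from where it was at the start of the episode above 0.025 m or angle between deodorant's own z axis and vertical above 0.4 rad).
It also fails if it takes over 64 s, if anything falls off the work surface, if the arm or the gripper's body presses on something with over 40 N, if the wrist force passes 120 N, or if a joint passes its speed limit or range.

## Robot

A 6-joint arm with a two-finger parallel gripper is mounted at the origin on the work surface. World frame = base frame: x ahead of the robot, y to its left, z up, the work surface at z = 0. Lengths are in m, angles in rad, forces in N, time in s.
With the tool pointing down it reaches from about 0.3 to 0.825 m from the base axis. Payload 5.4 kg.
Tool frame: the origin (TCP) lies between the finger pads; the fingertips stand 14 mm ahead of it and the grasp point (between the pads) lies 5 mm behind it; z points along the fingers, y is the line along which they close (so a half turn about z gives the same grasp; the last joint's range is limited). The gripper opens to 92 mm and grips with 3 to 60 N. Pads are 20 mm wide; open, the fingers measure 128 mm over their backs; the gripper's body (75 mm by 189 mm) begins 69 mm behind the grasp point.
Start: joints at [1.048, 0.158, 1.597, -0, 1.386, -0.21], TCP at [0.177, 0.547, 0.194] pointing down, gripper open.
Joint ranges: [-2.91, 2.91], [-0.94, 2.29], [0.18, 2.7], [-1.29, 4.43], [0.17, 2.64], [-3, 3]. Speed limits (rad/s): [2.57, 2.57, 3.14, 3.14, 3.14, 3.14].

## Interface

Orientations are given as a unit quaternion [w, x, y, z].
In Python, from station import manip, optics gives the robot as it stands. The module is installed in compiled form; this text tells all that it offers.
- The arm moves only by the tool step_arm, never from a script. Its argument "steps" is a list of rows, each an object of numbers: "fingers": the opening, from 0 (shut) to 1 (fully open); "dx", "dy", "dz": the shift along the tool's x, y, z as a fraction of full scale; "wx", "wy", "wz": the turn, a rotation vector about the tool's x, y, z as a fraction of full scale. A call has 1 to 5 rows; each row shifts and turns the commanded pose from where the row before left it, along the tool's axes as they then stand; what a row does not reach is not made up. Full scale, the value 1, is 5 cm for a shift and 180 degrees for a turn. A row lasts 1/10 s, in which the tool goes at most 50 mm and 8.59 degrees, less where a joint would pass 70% of its speed; a pose out of reach is approached as far as the arm can. A call with a number of a shift or a turn outside -1 to 1 is refused whole. A call with a gripper value outside its range is refused whole. The fingers move at their own pace and stop on an object; the grip force is fixed at half the most. Time passes only in rows, so rows that do not move let the fingers close. It gives the time, the measured TCP pose, the force, the opening and the grip force at its end, in the units of the state.
- manip.observe(): the state, without advancing time (a new reading comes with each control period).
- optics.grab_frame(name): name is "scene" or "top" or "wrist"; returns a dict with "pixels" (480x640x3 uint8, red, green, blue), "K" (3x3 intrinsics, pixels), "R" (3x3) and "t" (3): a world point X has camera coordinates R X + t; the wrist camera has in their place "hand_eye" (4x4, takes a point from camera to tool coordinates, whose origin is the TCP and whose axes are the flange's). Camera axes: x right, y down, z forward; pixel columns grow to the right and rows downward; lengths in m; the calibration is good to about 2 mm. A picture is of the moment at which its call begins: read the wrist's pose just before it. There is no depth.
- manip.hand_in(): hands the job in; it is judged then, once.
The state is a dict: "time_s": time; "joints": joint angles; "joint_velocities": joint speeds; "effort": joint torques, N m; "eef_pos": TCP position; "tool_rot": TCP orientation; "ft_force": force on the tool from outside, world axes, zero at the start; "torque": the same for the moment, N m; "gripper_width": finger opening in m; "finger_force": force on a finger pad.
Only numpy, scipy, OpenCV 4.12 (cv2) and the standard library are available. Lean on these libraries where they do the work, as an engineer would, in place of code of your own. Each camera call takes 0.05 s, during which the arm holds its last target. There are 200 camera calls.

## Working session

There is one attempt and no reset: what is moved stays moved. The work goes in short steps, Python scripts to look and compute and a tool call to move; the robot and the scene stay as the last step left them, time stands still between calls to the robot, and variables do not carry over. Pictures are saved under pics/ and viewed, at most 10 in all, crops included, and the job is handed in when it is done.

Besides the shell and the picture viewer there is one more tool, called after "Call:" by a JSON object that holds its "name" and its "arguments". step_arm: Moves the arm, as the interface text tells. Its arguments: {"type":"object","properties":{"steps":{"type":"array","items":{"type":"object","properties":{"fingers":{"type":"number"},"dx":{"type":"number"},"dy":{"type":"number"},"dz":{"type":"number"},"wx":{"type":"number"},"wy":{"type":"number"},"wz":{"type":"number"}}}}},"required":["steps"]}

```bash
mkdir -p pics
cat > h.py <<'E'
import numpy as np, cv2
from station import manip, optics
def grab(n):
    f=optics.grab_frame(n); f={k:np.array(v) for k,v in f.items()}; return f
def save(f,p): cv2.imwrite('pics/'+p,f['pixels'][:,:,::-1])
def ray(f,uv,z):
    d=f['R'].T@np.linalg.inv(f['K'])@np.array([uv[0],uv[1],1.]); c=-f['R'].T@f['t']
    return c+d*(z-c[2])/d[2]
def proj(f,X):
    p=f['K']@(f['R']@np.array(X)+f['t']); return p[:2]/p[2]
E
python3 - <<'E'
from h import *
print(manip.observe())
for n in('top','scene'):
    f=grab(n); save(f,n+'0.png'); print(n,f['K'],-f['R'].T@f['t'],f['R'])
f=grab('wrist');print(f['hand_eye'],f['K']);save(f,'w0.png')
E
```

```text
{'time_s': 0.0, 'joints': array([ 1.04793690e+00,  1.59012527e-01,  1.59822143e+00,  4.10511619e-06,
        1.38619765e+00, -2.10116451e-01]), 'joint_velocities': array([ 1.43084918e-03, -6.44279242e-04, -1.74189908e-03, -1.49478902e-03,
        1.56126407e-04, -5.80936768e-05]), 'effort': array([ 6.43363128e-04, -3.85562611e+01, -3.22107124e+01,  7.01728044e-02,
        3.79113585e-02, -1.36198000e-04]), 'eef_pos': array([0.17660212, 0.54651712, 0.19334489]), 'tool_rot': array([-3.31366618e-04,  1.55735306e-01,  9.87798395e-01, -8.57690381e-04]), 'ft_force': array([-0.29196471,  0.59138235,  0.36771259]), 'torque': array([-0.00583774, -0.00186425,  0.0233378 ]), 'finger_force': 0.0, 'gripper_width': 0.09172042028337597}
top [[491.697043     0.         308.16075745]
 [  0.         491.697043   241.90833586]
 [  0.           0.           1.        ]] [0.41098482 0.01268538 1.19557822] [[ 1.55190172e-03 -9.99998788e-01  1.26916540e-04]
 [-9.98645871e-01 -1.55640180e-03 -5.20000194e-02]
 [ 5.20001539e-02 -4.60457591e-05 -9.98647076e-01]]
scene [[594.05725701   0.         330.79366474]
 [  0.         594.05725701 249.74079442]
 [  0.           0.           1.        ]] [ 1.10873518 -0.19137393  1.23653806] [[ 0.29813228  0.95452094  0.00262918]
 [ 0.82924145 -0.25763674 -0.49596565]
 [-0.47273222  0.1500436  -0.86833816]]
[[-4.21619034e-04 -9.71191225e-01 -2.38301125e-01  6.64965000e-02]
 [ 9.99999891e-01 -4.57678849e-04  9.59907112e-05 -1.83269769e-04]
 [-2.02290721e-04 -2.38301059e-01  9.71191312e-01 -1.90860293e-01]
 [ 0.00000000e+00  0.00000000e+00  0.00000000e+00  1.00000000e+00]] [[337.08368799   0.         326.23157128]
 [  0.         337.08368799 239.43345291]
 [  0.           0.           1.        ]]
```

View pics/top0.png

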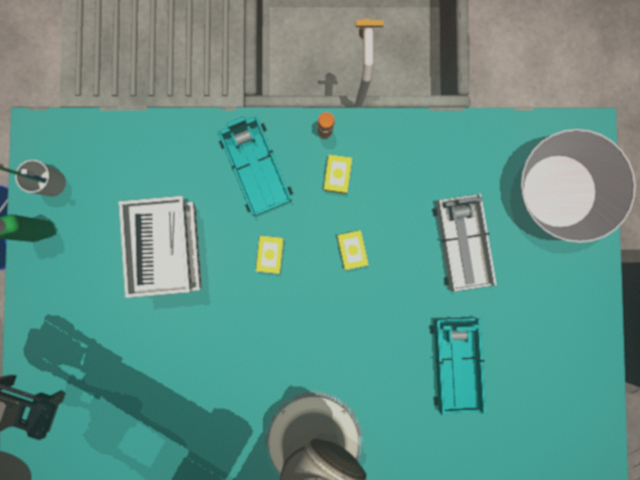

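View pics/scene0.png

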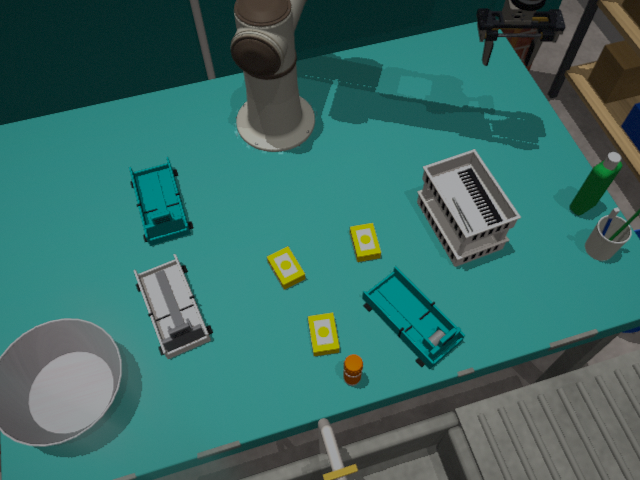

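Candidates for the rack are the white one at top (465,242), chosen because it's white with a black line and grey pusher, and the turquoise ones at (255,165) and (459,363), which I reject. The yellow soaps are at (338,173), (270,254) and (352,250). The caddy at (160,247) and the deodorant at (326,124) stay as they are.

```bash
cat > soap.py <<'E'
from h import *
def quads(f,zt=0.028,amin=150):
    hsv=cv2.cvtColor(f['pixels'],cv2.COLOR_RGB2HSV)
    m=cv2.inRange(hsv,(22,120,110),(36,255,255))
    m=cv2.morphologyEx(m,cv2.MORPH_CLOSE,np.ones((3,3)))
    cs,_=cv2.findContours(m,cv2.RETR_EXTERNAL,cv2.CHAIN_APPROX_NONE)
    out=[]
    for c in cs:
        if cv2.contourArea(c)<amin: continue
        P=np.array([ray(f,p,zt)[:2] for p in c[:,0,:].astype(float)])
        (cx,cy),(w,h),a=cv2.minAreaRect((P*1000).astype(np.float32))
        if w<h: w,h,a=h,w,a+90
        out.append((c[:,0].mean(0).round(),round(cx),round(cy),round(w),round(h),round(((a+90)%180)-90,1)))
    return out
E
python3 - <<'E'
from soap import *
F={}
for n in('top','scene'):
    f=F[n]=grab(n)
    for q in quads(f): print(n,q)
a=cv2.resize(F['top']['pixels'][180:305,420:510],None,fx=4.4,fy=4.4,interpolation=cv2.INTER_CUBIC)[:550,:396]
b=cv2.resize(F['scene']['pixels'][245:365,125:220],None,fx=4.2,fy=4.2,interpolation=cv2.INTER_CUBIC)
im=np.zeros((600,800,3),np.uint8); im[:a.shape[0],:a.shape[1]]=a; b=b[:600,:400]; im[:b.shape[0],400:400+b.shape[1]]=b
cv2.imwrite('pics/c1.png',im[:,:,::-1])
E
```

```text
top (array([269., 254.]), 442, 105, 82, 55, -5.8)
top (array([352., 250.]), 453, -92, 83, 56, 12.3)
top (array([337., 174.]), 636, -57, 85, 55, -8.2)
scene (array([340., 472.]), 929, -113, 67, 16, 89.6)
scene (array([323., 332.]), 642, -60, 86, 57, -7.9)
scene (array([285., 265.]), 458, -96, 85, 56, 12.3)
scene (array([365., 240.]), 448, 103, 86, 56, -6.2)
```

View pics/c1.png

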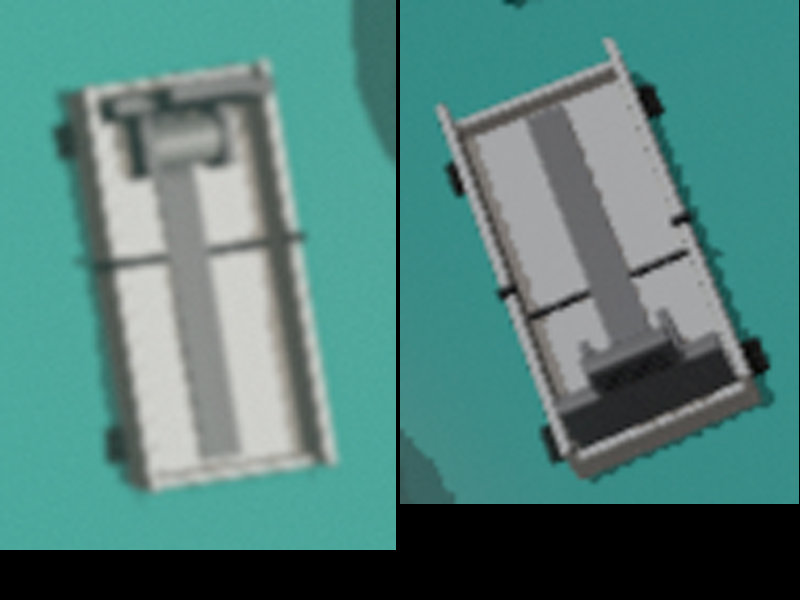

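The crop confirms the choice: a white rack with the black fill line, and the pusher at home by the far lip. Moving over the left soap now.

Call:
{"name": "step_arm", "arguments": {"steps": [{"wz": -0.033,"dz": -0.3,"fingers": 1},{"wz": -0.033,"dz": -0.2,"fingers": 1},{"dx": -0.417,"dy": -0.549,"fingers": 1},{"dx": -0.417,"dy": -0.549,"fingers": 1},{"dx": -0.417,"dy": -0.549,"fingers": 1}]}}

```text
$.steps[0]: bad value
```

Call:
{"name": "step_arm", "arguments": {"steps": [{"dx": -0.417,"dy": -0.549,"fingers": 1},{"dx": -0.417,"dy": -0.549,"fingers": 1},{"dx": -0.417,"dy": -0.549,"fingers": 1},{"dx": -0.417,"dy": -0.549,"fingers": 1},{"dx": -0.417,"dy": -0.549,"fingers": 1}]}}

```text
$.steps[0]: bad value
```

Call:
{"name": "step_arm", "arguments": {"steps": [{"dx": -0.417,"dy": -0.549,"fingers": 1},{"dx": -0.417,"dy": -0.549,"fingers": 1},{"dx": -0.417,"dy": -0.549,"fingers": 1},{"dx": -0.417,"dy": -0.549,"fingers": 1},{"dx": -0.417,"dy": -0.549,"fingers": 1}]}}

```text
$.steps[0]: bad value
```

Call:
{"name": "step_arm", "arguments": {"steps": [{"dx": 0,"dy": 0,"dz": -0.3,"wx": 0,"wy": 0,"wz": -0.033,"fingers": 1},{"dx": 0,"dy": 0,"dz": -0.2,"wx": 0,"wy": 0,"wz": -0.033,"fingers": 1}]}}

```text
time_s: 0.45
eef_pos: [0.1769, 0.547, 0.2196]
tool_rot: [-0.0, 0.051, 0.999, -0.0]
ft_force: [-0.6, -0.4, -0.7]
gripper_width: 0.0918
finger_force: 0.0
```

Call:
{"name": "step_arm", "arguments": {"steps": [{"dx": -0.417,"dy": -0.549,"dz": 0,"wx": 0,"wy": 0,"wz": 0,"fingers": 1},{"dx": -0.417,"dy": -0.549,"dz": 0,"wx": 0,"wy": 0,"wz": 0,"fingers": 1},{"dx": -0.417,"dy": -0.549,"dz": 0,"wx": 0,"wy": 0,"wz": 0,"fingers": 1},{"dx": -0.417,"dy": -0.549,"dz": 0,"wx": 0,"wy": 0,"wz": 0,"fingers": 1},{"dx": -0.417,"dy": -0.549,"dz": 0,"wx": 0,"wy": 0,"wz": 0,"fingers": 1}]}}

```text
time_s: 0.95
eef_pos: [0.2666, 0.3984, 0.2193]
tool_rot: [0.0, 0.053, 0.999, 0.0]
ft_force: [0.9, 0.5, -0.3]
gripper_width: 0.0919
finger_force: 0.0
```

Call:
{"name": "step_arm", "arguments": {"steps": [{"dx": -0.417,"dy": -0.549,"dz": 0,"wx": 0,"wy": 0,"wz": 0,"fingers": 1},{"dx": -0.417,"dy": -0.549,"dz": 0,"wx": 0,"wy": 0,"wz": 0,"fingers": 1},{"dx": -0.417,"dy": -0.549,"dz": 0,"wx": 0,"wy": 0,"wz": 0,"fingers": 1},{"dx": -0.417,"dy": -0.549,"dz": 0,"wx": 0,"wy": 0,"wz": 0,"fingers": 1},{"dx": -0.417,"dy": -0.549,"dz": 0,"wx": 0,"wy": 0,"wz": 0,"fingers": 1}]}}

```text
time_s: 1.45
eef_pos: [0.3559, 0.2509, 0.2194]
tool_rot: [0.0, 0.053, 0.999, 0.0]
ft_force: [0.7, 0.3, 1.0]
gripper_width: 0.0923
finger_force: 0.0
```

Call:
{"name": "step_arm", "arguments": {"steps": [{"dx": -0.417,"dy": -0.549,"dz": 0,"wx": 0,"wy": 0,"wz": 0,"fingers": 1},{"dx": -0.417,"dy": -0.549,"dz": 0,"wx": 0,"wy": 0,"wz": 0,"fingers": 1},{"dx": -0.417,"dy": -0.549,"dz": 0,"wx": 0,"wy": 0,"wz": 0,"fingers": 1},{"dx": -0.417,"dy": -0.549,"dz": 0.2,"wx": 0,"wy": 0,"wz": 0,"fingers": 1},{"dx": -0.417,"dy": -0.549,"dz": 0.3,"wx": 0,"wy": 0,"wz": 0,"fingers": 1}]}}

```text
time_s: 1.95
eef_pos: [0.446, 0.1033, 0.195]
tool_rot: [0.001, 0.053, 0.999, 0.0]
ft_force: [0.2, -0.4, 0.1]
gripper_width: 0.0918
finger_force: 0.0
```

```bash
cat >> soap.py <<'E'
from scipy.spatial.transform import Rotation as Ro
def wrist():
    s=manip.observe(); f=grab('wrist')
    q=np.array(s['tool_rot']); Rt=Ro.from_quat([q[1],q[2],q[3],q[0]]).as_matrix()
    T=np.eye(4);T[:3,:3]=Rt;T[:3,3]=s['eef_pos']; C=np.linalg.inv(T@f['hand_eye'])
    f['R'],f['t']=C[:3,:3],C[:3,3]; return s,f,T
def report(zt=0.028):
    s,f,T=wrist(); yt=np.degrees(np.arctan2(T[1,1],T[0,1]))
    print('tcp',s['eef_pos'].round(4),'boxyaw-equivalent',round(yt-90,1),'t',s['time_s'])
    for q in quads(f,zt):
        # vector in tool axes as units of 50mm
        d=np.array([q[1]/1000,q[2]/1000,zt])-s['eef_pos']; print(q,'tool delta units',(T[:3,:3].T@d/0.05).round(3))
    return f
def go(x,y,z):
    s=manip.observe(); q=np.array(s['tool_rot']); R=Ro.from_quat([q[1],q[2],q[3],q[0]]).as_matrix()
    print('pos',s['eef_pos'].round(4),'total units',(R.T@(np.array([x,y,z])-s['eef_pos'])/0.05).round(3))
E
python3 -c "
from soap import *
f=report();save(f,'w1.png')"
```

```text
tcp [0.446  0.1033 0.195 ] boxyaw-equivalent -6.1 t 1.95
(array([211., 388.]), 639, -60, 24, 23, -10.4) tool delta units [-4.174 -2.842  3.351]
(array([212., 398.]), 651, -60, 59, 59, 83.9) tool delta units [-4.413 -2.817  3.351]
(array([ 88., 365.]), 591, -200, 75, 15, -17.3) tool delta units [-3.515 -5.728  3.348]
(array([564., 360.]), 645, 368, 87, 16, 10.0) tool delta units [-3.391  5.683  3.351]
(array([150., 246.]), 455, -92, 84, 62, 12.7) tool delta units [-0.582 -3.867  3.341]
(array([326., 217.]), 445, 103, 84, 56, -6.1) tool delta units [ 0.028 -0.009  3.34 ]
```

View pics/w1.png

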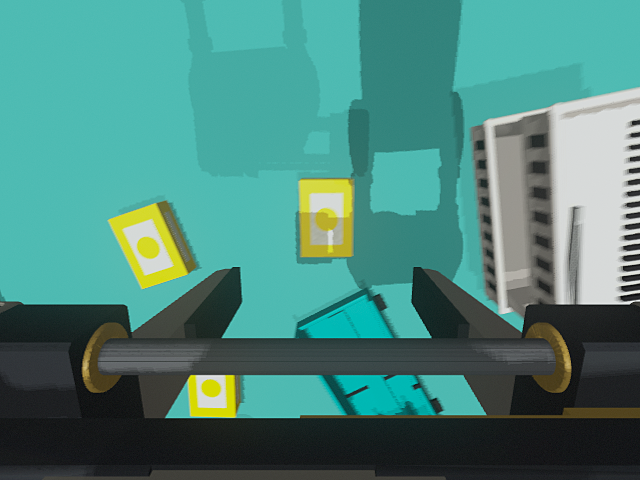

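The left soap is centred in the wrist view at (326,217), within 1 mm of the TCP. Descending and gripping.

Call:
{"name": "step_arm", "arguments": {"steps": [{"dx": 0.02,"dy": 0,"dz": 1,"wx": 0,"wy": 0,"wz": 0,"fingers": 1},{"dx": 0,"dy": 0,"dz": 1,"wx": 0,"wy": 0,"wz": 0,"fingers": 1},{"dx": 0,"dy": 0,"dz": 0.9,"wx": 0,"wy": 0,"wz": 0,"fingers": 1},{"dx": 0,"dy": 0,"dz": 0.5,"wx": 0,"wy": 0,"wz": 0,"fingers": 1},{"dx": 0,"dy": 0,"dz": 0.14,"wx": 0,"wy": 0,"wz": 0,"fingers": 1}]}}

```text
time_s: 2.5
eef_pos: [0.4404, 0.105, 0.0142]
tool_rot: [-0.003, 0.053, 0.999, -0.0]
ft_force: [0.2, -0.9, 0.6]
gripper_width: 0.092
finger_force: 0.0
```

Call:
{"name": "step_arm", "arguments": {"steps": [{"dx": 0,"dy": 0,"dz": 0,"wx": 0,"wy": 0,"wz": 0,"fingers": 0.4},{"dx": 0,"dy": 0,"dz": 0,"wx": 0,"wy": 0,"wz": 0,"fingers": 0.4},{"dx": 0,"dy": 0,"dz": 0,"wx": 0,"wy": 0,"wz": 0,"fingers": 0.4},{"dx": 0,"dy": 0,"dz": 0,"wx": 0,"wy": 0,"wz": 0,"fingers": 0.4},{"dx": 0,"dy": 0,"dz": 0,"wx": 0,"wy": 0,"wz": 0,"fingers": 0.4}]}}

```text
time_s: 3.0
eef_pos: [0.4444, 0.1048, 0.0182]
tool_rot: [0.001, 0.053, 0.999, 0.0]
ft_force: [-0.1, 1.5, 0.0]
gripper_width: 0.0539
finger_force: 0.0
```

Call:
{"name": "step_arm", "arguments": {"steps": [{"dx": 0,"dy": 0,"dz": 0,"wx": 0,"wy": 0,"wz": 0,"fingers": 0.3},{"dx": 0,"dy": 0,"dz": 0,"wx": 0,"wy": 0,"wz": 0,"fingers": 0.3}]}}

```text
time_s: 3.2
eef_pos: [0.4437, 0.1048, 0.0175]
tool_rot: [0.0, 0.053, 0.999, -0.0]
ft_force: [0.6, -0.5, -0.5]
gripper_width: 0.0381
finger_force: 0.0
```

```bash
python3 -c "
from soap import *
f=report();save(f,'w2.png')"
```

```text
tcp [0.4437 0.1048 0.0175] boxyaw-equivalent -6.0 t 3.2
(array([435., 362.]), 504, 164, 42, 5, -2.7) tool delta units [-1.074  1.304 -0.21 ]
(array([218., 362.]), 490, 34, 42, 6, -10.2) tool delta units [-1.069 -1.311 -0.21 ]
(array([ 41., 292.]), 437, -62, 63, 36, 12.2) tool delta units [-0.217 -3.332 -0.21 ]
(array([326., 267.]), 440, 105, 82, 57, -6.1) tool delta units [ 0.075 -0.004 -0.21 ]
```

View pics/w2.png

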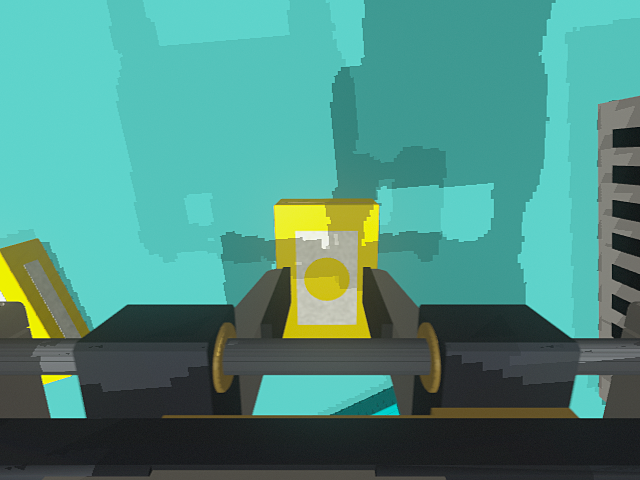

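The fingers closed to 38 mm without touching anything. In the picture their tips, at about (290,268), sit above the soap. From their pixels the tips are about 20 mm behind the reported TCP, not 14 mm ahead of it. I'll open and go lower in small steps, watching the force.

Call:
{"name": "step_arm", "arguments": {"steps": [{"dx": 0,"dy": 0,"dz": -0.1,"wx": 0,"wy": 0,"wz": 0,"fingers": 1},{"dx": 0,"dy": 0,"dz": 0,"wx": 0,"wy": 0,"wz": 0,"fingers": 1},{"dx": 0,"dy": 0,"dz": 0,"wx": 0,"wy": 0,"wz": 0,"fingers": 1},{"dx": 0,"dy": 0,"dz": 0,"wx": 0,"wy": 0,"wz": 0,"fingers": 1},{"dx": 0,"dy": 0,"dz": 0,"wx": 0,"wy": 0,"wz": 0,"fingers": 1}]}}

```text
time_s: 3.75
eef_pos: [0.4436, 0.1048, 0.0222]
tool_rot: [-0.0, 0.053, 0.999, -0.0]
ft_force: [0.1, -0.2, -0.4]
gripper_width: 0.0717
finger_force: 0.0
```

Call:
{"name": "step_arm", "arguments": {"steps": [{"dx": 0,"dy": 0,"dz": 0.1,"wx": 0,"wy": 0,"wz": 0,"fingers": 1},{"dx": 0,"dy": 0,"dz": 0.1,"wx": 0,"wy": 0,"wz": 0,"fingers": 1},{"dx": 0,"dy": 0,"dz": 0.1,"wx": 0,"wy": 0,"wz": 0,"fingers": 1},{"dx": 0,"dy": 0,"dz": 0.1,"wx": 0,"wy": 0,"wz": 0,"fingers": 1},{"dx": 0,"dy": 0,"dz": 0,"wx": 0,"wy": 0,"wz": 0,"fingers": 1}]}}

```text
time_s: 4.25
eef_pos: [0.4427, 0.1048, 0.0013]
tool_rot: [-0.001, 0.053, 0.999, -0.0]
ft_force: [-0.4, -0.5, 0.2]
gripper_width: 0.0921
finger_force: 0.0
```

Call:
{"name": "step_arm", "arguments": {"steps": [{"dx": 0,"dy": 0,"dz": 0.1,"wx": 0,"wy": 0,"wz": 0,"fingers": 1},{"dx": 0,"dy": 0,"dz": 0.1,"wx": 0,"wy": 0,"wz": 0,"fingers": 1},{"dx": 0,"dy": 0,"dz": 0,"wx": 0,"wy": 0,"wz": 0,"fingers": 0.3}]}}

```text
time_s: 4.55
eef_pos: [0.443, 0.1048, -0.0085]
tool_rot: [-0.001, 0.053, 0.999, -0.0]
ft_force: [-0.8, -0.1, 1.4]
gripper_width: 0.086
finger_force: 0.0
```

Call:
{"name": "step_arm", "arguments": {"steps": [{"dx": 0,"dy": 0,"dz": 0,"wx": 0,"wy": 0,"wz": 0,"fingers": 0.3},{"dx": 0,"dy": 0,"dz": 0,"wx": 0,"wy": 0,"wz": 0,"fingers": 0.3},{"dx": 0,"dy": 0,"dz": 0,"wx": 0,"wy": 0,"wz": 0,"fingers": 0.3},{"dx": 0,"dy": 0,"dz": 0,"wx": 0,"wy": 0,"wz": 0,"fingers": 0.3},{"dx": 0,"dy": 0,"dz": 0,"wx": 0,"wy": 0,"wz": 0,"fingers": 0.3}]}}

```text
time_s: 5.05
eef_pos: [0.4438, 0.1048, -0.0075]
tool_rot: [0.0, 0.053, 0.999, 0.0]
ft_force: [-1.4, -0.4, 0.9]
gripper_width: 0.0569
finger_force: 30.0
```

```bash
python3 -c "
from soap import *
f=report()"
```

```text
tcp [ 0.4438  0.1048 -0.0075] boxyaw-equivalent -6.0 t 5.05
(array([174., 361.]), 471, 22, 37, 6, -12.0) tool delta units [-0.715 -1.59  -0.71 ]
(array([478., 359.]), 487, 179, 39, 7, 3.0) tool delta units [-0.703  1.566 -0.709]
(array([326., 296.]), 445, 105, 26, 25, 36.1) tool delta units [-0.023  0.006 -0.71 ]
(array([ 20., 293.]), 427, -46, 46, 8, 12.2) tool delta units [ 0.017 -3.035 -0.71 ]
(array([326., 266.]), 433, 106, 68, 57, -6.1) tool delta units [ 0.218  0.001 -0.71 ]
```

Gripped at 56.9 mm and 30 N. Lifting, and turning to the middle soap's yaw of 12.4°.

Call:
{"name": "step_arm", "arguments": {"steps": [{"dx": 0,"dy": 0,"dz": -0.6,"wx": 0,"wy": 0,"wz": 0,"fingers": 0.3},{"dx": 0,"dy": 0,"dz": -0.8,"wx": 0,"wy": 0,"wz": -0.034,"fingers": 0.3},{"dx": 0,"dy": 0,"dz": -0.6,"wx": 0,"wy": 0,"wz": -0.034,"fingers": 0.3},{"dx": 0,"dy": 0,"dz": 0,"wx": 0,"wy": 0,"wz": -0.034,"fingers": 0.3},{"dx": 0,"dy": 0,"dz": 0,"wx": 0,"wy": 0,"wz": 0,"fingers": 0.3}]}}

```text
time_s: 5.6
eef_pos: [0.4442, 0.1048, 0.0931]
tool_rot: [0.001, -0.107, 0.994, -0.0]
ft_force: [0.3, -0.3, -1.7]
gripper_width: 0.0569
finger_force: 30.0
```

```bash
python3 -c "
from soap import *
report(); go(.4538,-.0933,.0925)"
```

```text
tcp [0.4442 0.1048 0.0931] boxyaw-equivalent 12.3 t 5.6
(array([174., 362.]), 574, -1, 58, 9, 4.6) tool delta units [-2.082 -2.621  1.308]
(array([479., 360.]), 516, 254, 63, 10, 22.3) tool delta units [-2.038  2.609  1.305]
(array([326., 296.]), 488, 114, 43, 42, 54.5) tool delta units [-0.893 -0.006  1.304]
(array([326., 266.]), 468, 110, 112, 94, 12.3) tool delta units [-4.850e-01  1.000e-03  1.304e+00]
(array([ 77., 199.]), 453, -86, 84, 72, 12.3) tool delta units [ 0.645 -3.765  1.303]
pos [0.4433 0.1048 0.0921] total units [ 0.631 -3.918 -0.008]
```

Call:
{"name": "step_arm", "arguments": {"steps": [{"dx": 0.126,"dy": -0.784,"dz": 0,"wx": 0,"wy": 0,"wz": 0,"fingers": 0.3},{"dx": 0.126,"dy": -0.784,"dz": 0,"wx": 0,"wy": 0,"wz": 0,"fingers": 0.3},{"dx": 0.126,"dy": -0.784,"dz": 0,"wx": 0,"wy": 0,"wz": 0,"fingers": 0.3},{"dx": 0.126,"dy": -0.784,"dz": 0,"wx": 0,"wy": 0,"wz": 0,"fingers": 0.3},{"dx": 0.126,"dy": -0.784,"dz": 0,"wx": 0,"wy": 0,"wz": 0,"fingers": 0.3}]}}

```text
time_s: 6.15
eef_pos: [0.4535, -0.0944, 0.091]
tool_rot: [-0.001, -0.106, 0.994, 0.001]
ft_force: [0.4, 0.2, -2.0]
gripper_width: 0.0566
finger_force: 30.0
```

Call:
{"name": "step_arm", "arguments": {"steps": [{"dx": 0,"dy": 0,"dz": 0.5,"wx": 0,"wy": 0,"wz": 0,"fingers": 0.3},{"dx": 0,"dy": 0,"dz": 0.5,"wx": 0,"wy": 0,"wz": 0,"fingers": 0.3},{"dx": 0,"dy": 0,"dz": 0.2,"wx": 0,"wy": 0,"wz": 0,"fingers": 0.3},{"dx": 0,"dy": 0,"dz": 0,"wx": 0,"wy": 0,"wz": 0,"fingers": 0.3}]}}

```text
time_s: 6.55
eef_pos: [0.4525, -0.0923, 0.0301]
tool_rot: [-0.002, -0.107, 0.994, 0.001]
ft_force: [-0.6, -0.3, 0.5]
gripper_width: 0.0568
finger_force: 30.0
```

```bash
python3 -c "
from soap import *
go(.4538,-.0933,.0210)"
```

```text
pos [ 0.4525 -0.0923  0.0301] total units [-0.022 -0.026  0.181]
```

Call:
{"name": "step_arm", "arguments": {"steps": [{"dx": 0,"dy": -0.01,"dz": 0.1,"wx": 0,"wy": 0,"wz": 0,"fingers": 0.3},{"dx": 0,"dy": 0,"dz": 0.08,"wx": 0,"wy": 0,"wz": 0,"fingers": 0.3},{"dx": 0,"dy": 0,"dz": 0,"wx": 0,"wy": 0,"wz": 0,"fingers": 0.3}]}}

```text
time_s: 6.85
eef_pos: [0.455, -0.0938, 0.0235]
tool_rot: [0.0, -0.107, 0.994, -0.0]
ft_force: [-1.1, 1.5, -0.7]
gripper_width: 0.0565
finger_force: 30.0
```

Call:
{"name": "step_arm", "arguments": {"steps": [{"dx": 0,"dy": 0,"dz": 0,"wx": 0,"wy": 0,"wz": 0,"fingers": 1},{"dx": 0,"dy": 0,"dz": 0,"wx": 0,"wy": 0,"wz": 0,"fingers": 1},{"dx": 0,"dy": 0,"dz": 0,"wx": 0,"wy": 0,"wz": 0,"fingers": 1},{"dx": 0,"dy": 0,"dz": 0,"wx": 0,"wy": 0,"wz": 0,"fingers": 1}]}}

```text
time_s: 7.25
eef_pos: [0.455, -0.094, 0.0236]
tool_rot: [0.0, -0.107, 0.994, -0.0]
ft_force: [0.1, 0.0, 0.6]
gripper_width: 0.0865
finger_force: 0.0
```

Call:
{"name": "step_arm", "arguments": {"steps": [{"dx": 0,"dy": 0,"dz": 0.2,"wx": 0,"wy": 0,"wz": 0,"fingers": 1},{"dx": 0,"dy": 0,"dz": 0.26,"wx": 0,"wy": 0,"wz": 0,"fingers": 1},{"dx": 0,"dy": 0,"dz": 0,"wx": 0,"wy": 0,"wz": 0,"fingers": 0.5},{"dx": 0,"dy": 0,"dz": 0,"wx": 0,"wy": 0,"wz": 0,"fingers": 0.5},{"dx": 0,"dy": 0,"dz": 0,"wx": 0,"wy": 0,"wz": 0,"fingers": 0.5}]}}

```text
time_s: 7.75
eef_pos: [0.4548, -0.0939, 0.0003]
tool_rot: [-0.0, -0.107, 0.994, 0.0]
ft_force: [0.0, 0.4, 0.4]
gripper_width: 0.0703
finger_force: 0.0
```

Call:
{"name": "step_arm", "arguments": {"steps": [{"dx": 0,"dy": 0,"dz": 0,"wx": 0,"wy": 0,"wz": 0,"fingers": 0.5},{"dx": 0,"dy": 0,"dz": 0,"wx": 0,"wy": 0,"wz": 0,"fingers": 0.5},{"dx": 0,"dy": 0,"dz": 0,"wx": 0,"wy": 0,"wz": 0,"fingers": 0.5}]}}

```text
time_s: 8.05
eef_pos: [0.4551, -0.094, 0.0006]
tool_rot: [0.0, -0.107, 0.994, -0.0]
ft_force: [-0.7, 1.3, 0.6]
gripper_width: 0.0563
finger_force: 30.0
```

Call:
{"name": "step_arm", "arguments": {"steps": [{"dx": 0,"dy": 0,"dz": 0,"wx": 0,"wy": 0,"wz": 0,"fingers": 1},{"dx": 0,"dy": 0,"dz": 0,"wx": 0,"wy": 0,"wz": 0,"fingers": 1},{"dx": 0,"dy": 0,"dz": 0,"wx": 0,"wy": 0,"wz": 0,"fingers": 1},{"dx": 0,"dy": 0,"dz": -0.2,"wx": 0,"wy": 0,"wz": 0,"fingers": 1},{"dx": 0,"dy": 0,"dz": -1,"wx": 0,"wy": 0,"wz": 0,"fingers": 1}]}}

```text
time_s: 8.55
eef_pos: [0.4502, -0.0917, 0.0567]
tool_rot: [-0.005, -0.107, 0.994, 0.003]
ft_force: [0.5, 0.1, 0.5]
gripper_width: 0.0917
finger_force: 0.0
```

Call:
{"name": "step_arm", "arguments": {"steps": [{"dx": 0,"dy": 0,"dz": -1,"wx": 0,"wy": 0,"wz": 0,"fingers": 1},{"dx": 0,"dy": 0,"dz": -1,"wx": 0,"wy": 0,"wz": 0,"fingers": 1},{"dx": 0,"dy": 0,"dz": -0.4,"wx": 0,"wy": 0,"wz": 0,"fingers": 1},{"dx": 0,"dy": 0,"dz": 0,"wx": 0,"wy": 0,"wz": 0,"fingers": 1}]}}

```text
time_s: 8.95
eef_pos: [0.4573, -0.0951, 0.1851]
tool_rot: [0.004, -0.107, 0.994, -0.002]
ft_force: [0.8, 0.2, -0.0]
gripper_width: 0.0918
finger_force: 0.0
```

```bash
python3 -c "
from soap import *
f=report(0.056);save(f,'w3.png'); go(.639,-.0585,.18)"
```

```text
tcp [ 0.4573 -0.0951  0.1851] boxyaw-equivalent 12.3 t 8.95
(array([320., 391.]), 633, -66, 55, 47, 82.0) tool delta units [-3.539 -0.166  2.607]
(array([ 87., 368.]), 665, -317, 61, 11, 7.4) tool delta units [-3.092 -5.207  2.633]
(array([563., 359.]), 545, 182, 79, 14, 29.4) tool delta units [-2.878  5.055  2.573]
(array([329., 334.]), 567, -68, 40, 13, -77.5) tool delta units [-2.241  0.076  2.597]
(array([329., 222.]), 453, -94, 88, 56, 12.7) tool delta units [0.098 0.055 2.581]
pos [ 0.4557 -0.0943  0.1821] total units [-3.734 -0.082  0.053]
```

View pics/w3.png

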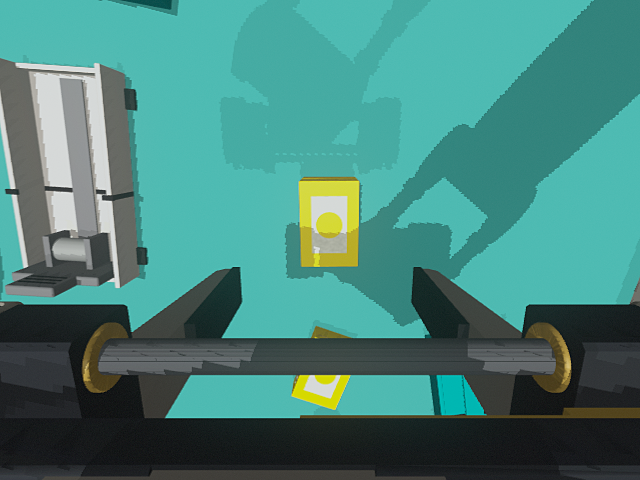

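The pile at (329,222) looks flush; the third soap is at (322,370). Moving over the third.

Call:
{"name": "step_arm", "arguments": {"steps": [{"dx": 0,"dy": 0,"dz": 0,"wx": 0,"wy": 0,"wz": 0.0376,"fingers": 1},{"dx": 0,"dy": 0,"dz": 0,"wx": 0,"wy": 0,"wz": 0.0376,"fingers": 1},{"dx": 0,"dy": 0,"dz": 0,"wx": 0,"wy": 0,"wz": 0.0376,"fingers": 1}]}}

```text
time_s: 9.3
eef_pos: [0.4532, -0.0931, 0.1778]
tool_rot: [-0.002, 0.072, 0.997, 0.001]
ft_force: [0.1, -0.4, 0.1]
gripper_width: 0.092
finger_force: 0.0
```

Call:
{"name": "step_arm", "arguments": {"steps": [{"dx": -0.706,"dy": 0.244,"dz": 0,"wx": 0,"wy": 0,"wz": 0,"fingers": 1},{"dx": -0.706,"dy": 0.244,"dz": 0,"wx": 0,"wy": 0,"wz": 0,"fingers": 1},{"dx": -0.706,"dy": 0.244,"dz": 0,"wx": 0,"wy": 0,"wz": 0,"fingers": 1},{"dx": -0.706,"dy": 0.244,"dz": 0,"wx": 0,"wy": 0,"wz": 0,"fingers": 1},{"dx": -0.706,"dy": 0.244,"dz": 0,"wx": 0,"wy": 0,"wz": 0,"fingers": 1}]}}

```text
time_s: 9.8
eef_pos: [0.6378, -0.0571, 0.1771]
tool_rot: [-0.002, 0.07, 0.998, 0.0]
ft_force: [0.5, -0.2, 0.6]
gripper_width: 0.0919
finger_force: 0.0
```

Call:
{"name": "step_arm", "arguments": {"steps": [{"dx": 0,"dy": 0,"dz": 0,"wx": 0,"wy": 0,"wz": 0,"fingers": 1},{"dx": 0,"dy": 0,"dz": 0,"wx": 0,"wy": 0,"wz": 0,"fingers": 1}]}}

```text
time_s: 10.0
eef_pos: [0.6367, -0.0575, 0.1772]
tool_rot: [-0.003, 0.069, 0.998, 0.0]
ft_force: [0.0, -0.5, -0.2]
gripper_width: 0.0917
finger_force: 0.0
```

```bash
python3 -c "
from soap import *
f=report(0.028)
t=grab('top'); 
for q in quads(t,.056): print('top pile',q)
hsv=cv2.cvtColor(t['pixels'],cv2.COLOR_RGB2HSV); print('deod',ray(t,(326,132),0))
"
```

```text
tcp [ 0.6367 -0.0575  0.1772] boxyaw-equivalent -8.0 t 10.0
(array([ 89., 362.]), 756, -345, 79, 16, -19.5) tool delta units [-3.175 -5.366  2.965]
(array([563., 360.]), 828, 186, 84, 16, 7.3) tool delta units [-3.132  5.351  2.97 ]
(array([326., 224.]), 638, -58, 86, 57, -8.0) tool delta units [-0.044 -0.008  2.984]
(array([252.,  23.]), 444, -98, 27, 27, -8.0) tool delta units [ 3.688 -1.337  3.003]
(array([257.,  43.]), 454, -96, 79, 62, 12.4) tool delta units [ 3.496 -1.269  3.002]
top pile (array([338., 168.]), 639, -57, 54, 52, 81.9)
deod [ 0.74443491 -0.03089613  0.        ]
```

Call:
{"name": "step_arm", "arguments": {"steps": [{"dx": -0.03,"dy": -0.005,"dz": 0.9,"wx": 0,"wy": 0,"wz": 0,"fingers": 1},{"dx": 0,"dy": 0,"dz": 1,"wx": 0,"wy": 0,"wz": 0,"fingers": 1},{"dx": 0,"dy": 0,"dz": 1,"wx": 0,"wy": 0,"wz": 0,"fingers": 1},{"dx": 0,"dy": 0,"dz": 0.5,"wx": 0,"wy": 0,"wz": 0,"fingers": 1},{"dx": 0,"dy": 0,"dz": 0.2,"wx": 0,"wy": 0,"wz": 0,"fingers": 1}]}}

```text
time_s: 10.6
eef_pos: [0.6356, -0.058, -0.0031]
tool_rot: [-0.003, 0.07, 0.998, 0.001]
ft_force: [0.2, 0.5, 0.4]
gripper_width: 0.0919
finger_force: 0.0
```

Call:
{"name": "step_arm", "arguments": {"steps": [{"dx": 0,"dy": 0,"dz": 0.06,"wx": 0,"wy": 0,"wz": 0,"fingers": 1},{"dx": 0,"dy": 0,"dz": 0,"wx": 0,"wy": 0,"wz": 0,"fingers": 1},{"dx": 0,"dy": 0,"dz": 0,"wx": 0,"wy": 0,"wz": 0,"fingers": 0.3}]}}

```text
time_s: 10.9
eef_pos: [0.6413, -0.0591, -0.0001]
tool_rot: [0.002, 0.07, 0.998, -0.0]
ft_force: [-0.0, -0.6, 0.1]
gripper_width: 0.0858
finger_force: 0.0
```

Call:
{"name": "step_arm", "arguments": {"steps": [{"dx": 0,"dy": 0,"dz": 0,"wx": 0,"wy": 0,"wz": 0,"fingers": 0.3},{"dx": 0,"dy": 0,"dz": 0,"wx": 0,"wy": 0,"wz": 0,"fingers": 0.3},{"dx": 0,"dy": 0,"dz": 0,"wx": 0,"wy": 0,"wz": 0,"fingers": 0.3},{"dx": 0,"dy": 0,"dz": 0,"wx": 0,"wy": 0,"wz": 0,"fingers": 0.3},{"dx": 0,"dy": 0,"dz": 0,"wx": 0,"wy": 0,"wz": 0,"fingers": 0.3}]}}

```text
time_s: 11.4
eef_pos: [0.6397, -0.0585, -0.0024]
tool_rot: [0.0, 0.07, 0.998, -0.0]
ft_force: [-1.1, 0.1, 2.0]
gripper_width: 0.0571
finger_force: 30.0
```

```bash
python3 -c "
from soap import *
f=report(0.028)
"
```

```text
tcp [ 0.6397 -0.0585 -0.0024] boxyaw-equivalent -8.0 t 11.4
(array([174., 362.]), 668, -145, 37, 7, -11.2) tool delta units [-0.802 -1.635 -0.608]
(array([478., 359.]), 690, 17, 40, 6, 1.4) tool delta units [-0.787  1.635 -0.608]
(array([326., 290.]), 639, -59, 26, 26, -8.0) tool delta units [ 0.012 -0.012 -0.608]
(array([326., 264.]), 629, -57, 72, 57, -8.0) tool delta units [ 0.215 -0.    -0.608]
(array([197.,   7.]), 508, -95, 40, 10, 82.0) tool delta units [ 2.506 -1.089 -0.608]
```

Call:
{"name": "step_arm", "arguments": {"steps": [{"dx": 0,"dy": 0,"dz": -0.5,"wx": 0,"wy": 0,"wz": 0,"fingers": 0.3},{"dx": 0,"dy": 0,"dz": -0.8,"wx": 0,"wy": 0,"wz": 0,"fingers": 0.3},{"dx": 0,"dy": 0,"dz": -0.8,"wx": 0,"wy": 0,"wz": -0.0376,"fingers": 0.3},{"dx": 0,"dy": 0,"dz": -0.4,"wx": 0,"wy": 0,"wz": -0.0376,"fingers": 0.3},{"dx": 0,"dy": 0,"dz": 0,"wx": 0,"wy": 0,"wz": -0.0376,"fingers": 0.3}]}}

```text
time_s: 11.95
eef_pos: [0.6421, -0.0592, 0.1269]
tool_rot: [0.004, -0.11, 0.994, -0.001]
ft_force: [0.3, -0.2, -0.9]
gripper_width: 0.0561
finger_force: 30.0
```

Call:
{"name": "step_arm", "arguments": {"steps": [{"dx": 0,"dy": 0,"dz": 0,"wx": 0,"wy": 0,"wz": 0,"fingers": 0.3},{"dx": 0,"dy": 0,"dz": 0,"wx": 0,"wy": 0,"wz": 0,"fingers": 0.3}]}}

```text
time_s: 12.15
eef_pos: [0.6387, -0.0582, 0.1212]
tool_rot: [-0.001, -0.106, 0.994, 0.0]
ft_force: [0.2, -0.3, -1.5]
gripper_width: 0.0566
finger_force: 30.0
```

```bash
python3 -c "
from soap import *
go(.456,-.0939,.1176)
"
```

```text
pos [ 0.6387 -0.0582  0.1212] total units [3.722 0.072 0.078]
```

Call:
{"name": "step_arm", "arguments": {"steps": [{"dx": 0.74,"dy": 0.014,"dz": 0,"wx": 0,"wy": 0,"wz": 0,"fingers": 0.3},{"dx": 0.74,"dy": 0.014,"dz": 0,"wx": 0,"wy": 0,"wz": 0,"fingers": 0.3},{"dx": 0.74,"dy": 0.014,"dz": 0,"wx": 0,"wy": 0,"wz": 0,"fingers": 0.3},{"dx": 0.74,"dy": 0.014,"dz": 0,"wx": 0,"wy": 0,"wz": 0,"fingers": 0.3},{"dx": 0.74,"dy": 0.014,"dz": 0,"wx": 0,"wy": 0,"wz": 0,"fingers": 0.3}]}}

```text
time_s: 12.65
eef_pos: [0.4558, -0.0942, 0.1211]
tool_rot: [-0.001, -0.106, 0.994, 0.001]
ft_force: [-0.3, -1.2, -1.4]
gripper_width: 0.0566
finger_force: 30.0
```

Call:
{"name": "step_arm", "arguments": {"steps": [{"dx": 0,"dy": 0,"dz": 0.5,"wx": 0,"wy": 0,"wz": 0,"fingers": 0.3},{"dx": 0,"dy": 0,"dz": 0.5,"wx": 0,"wy": 0,"wz": 0,"fingers": 0.3},{"dx": 0,"dy": 0,"dz": 0,"wx": 0,"wy": 0,"wz": 0,"fingers": 0.3},{"dx": 0,"dy": 0,"dz": 0,"wx": 0,"wy": 0,"wz": 0,"fingers": 0.3},{"dx": 0,"dy": 0,"dz": 0,"wx": 0,"wy": 0,"wz": 0,"fingers": 0.3}]}}

```text
time_s: 13.15
eef_pos: [0.4589, -0.0948, 0.0733]
tool_rot: [0.001, -0.107, 0.994, -0.0]
ft_force: [1.2, 0.3, 0.0]
gripper_width: 0.0563
finger_force: 30.0
```

```bash
python3 -c "
from soap import *
go(.456,-.0939,.0546); print(manip.observe()['tool_rot'])
f=grab('scene'); save(f,'s1.png')
for q in quads(f,.084+.0): print(q)
im=cv2.resize(f['pixels'][200:320,220:360],None,fx=5,fy=5,interpolation=cv2.INTER_CUBIC); cv2.imwrite('pics/s1c.png',im[:,:,::-1])
"
```

```text
pos [ 0.4589 -0.0948  0.0733] total units [0.052 0.031 0.374]
[ 5.99650028e-04 -1.07037543e-01  9.94254728e-01 -3.75177895e-04]
(array([340., 472.]), 938, -117, 64, 15, 89.6)
(array([286., 254.]), 459, -94, 67, 58, 12.8)
```

View pics/s1c.png

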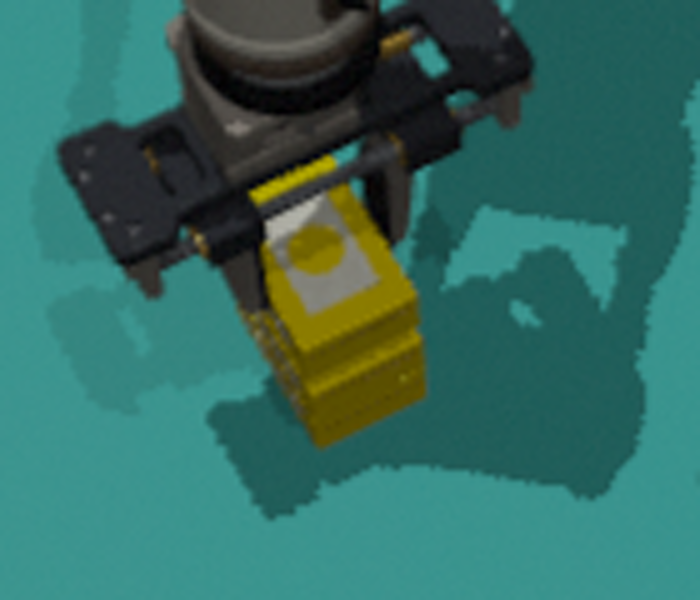

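The held soap is just above the pile and lines up with it. Lowering and releasing.

Call:
{"name": "step_arm", "arguments": {"steps": [{"dx": 0.04,"dy": 0.02,"dz": 0.2,"wx": 0,"wy": 0,"wz": 0,"fingers": 0.3},{"dx": 0,"dy": 0,"dz": 0.1,"wx": 0,"wy": 0,"wz": 0,"fingers": 0.3},{"dx": 0,"dy": 0,"dz": 0.05,"wx": 0,"wy": 0,"wz": 0,"fingers": 0.3},{"dx": 0,"dy": 0,"dz": 0,"wx": 0,"wy": 0,"wz": 0,"fingers": 0.3},{"dx": 0,"dy": 0,"dz": 0,"wx": 0,"wy": 0,"wz": 0,"fingers": 0.3}]}}

```text
time_s: 13.7
eef_pos: [0.4559, -0.094, 0.0548]
tool_rot: [-0.0, -0.107, 0.994, 0.0]
ft_force: [-0.9, -1.1, -1.2]
gripper_width: 0.0568
finger_force: 30.0
```

```bash
python3 -c "
from soap import *
go(.456,-.0939,.0546)
"
```

```text
pos [ 0.4559 -0.094   0.0548] total units [-0.003  0.001  0.004]
```

Call:
{"name": "step_arm", "arguments": {"steps": [{"dx": 0,"dy": 0,"dz": 0,"wx": 0,"wy": 0,"wz": 0,"fingers": 1},{"dx": 0,"dy": 0,"dz": 0,"wx": 0,"wy": 0,"wz": 0,"fingers": 1},{"dx": 0,"dy": 0,"dz": 0,"wx": 0,"wy": 0,"wz": 0,"fingers": 1},{"dx": 0,"dy": 0,"dz": 0,"wx": 0,"wy": 0,"wz": 0,"fingers": 1},{"dx": 0,"dy": 0,"dz": 0,"wx": 0,"wy": 0,"wz": 0,"fingers": 1}]}}

```text
time_s: 14.2
eef_pos: [0.4559, -0.094, 0.0549]
tool_rot: [0.0, -0.107, 0.994, -0.0]
ft_force: [0.1, -0.2, 0.3]
gripper_width: 0.0915
finger_force: 0.0
```

Call:
{"name": "step_arm", "arguments": {"steps": [{"dx": 0,"dy": 0,"dz": -0.4,"wx": 0,"wy": 0,"wz": 0,"fingers": 1},{"dx": 0,"dy": 0,"dz": -0.8,"wx": 0,"wy": 0,"wz": 0,"fingers": 1},{"dx": 0,"dy": 0,"dz": -0.8,"wx": 0,"wy": 0,"wz": 0,"fingers": 1},{"dx": 0,"dy": 0,"dz": -0.8,"wx": 0,"wy": 0,"wz": 0,"fingers": 1},{"dx": 0,"dy": 0,"dz": -0.4,"wx": 0,"wy": 0,"wz": 0,"fingers": 1}]}}

```text
time_s: 14.7
eef_pos: [0.4574, -0.0947, 0.2189]
tool_rot: [0.002, -0.107, 0.994, -0.002]
ft_force: [0.1, 0.1, 0.3]
gripper_width: 0.0915
finger_force: 0.0
```

```bash
python3 -c "
from soap import *
go(.456,-.0939,.2)
s,f,T=wrist(); g=grab('scene')
a=cv2.resize(f['pixels'][140:300,240:420],None,fx=2.2,fy=2.2); b=cv2.resize(g['pixels'][215:315,240:340],None,fx=4,fy=4)
im=np.zeros((400,800,3),np.uint8); im[:a.shape[0],:a.shape[1]]=a; im[:,400:]=b; cv2.imwrite('pics/p.png',im[:,:,::-1])
"
```

```text
pos [ 0.4574 -0.0947  0.2189] total units [0.025 0.023 0.379]
```

View pics/p.png

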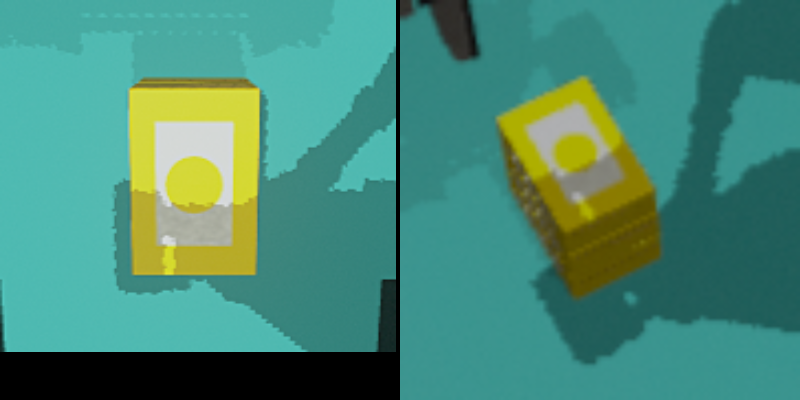

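The pile is flush in both views: wrist crop (195,180), scene crop (580,190). Now I'll locate the rack and check the joints.

```bash
python3 -c "
from soap import *
t=grab('top'); print(manip.observe()['joints'].round(2))
m=ray(t,(465.8,236.7),.04); print('fill',m.round(4))
for uv,z in(((480.9,194.1),.04),((496.1,285),.04),((442.7,239.8),.04),((488.9,233.6),.04)): print(ray(t,uv,z).round(4))
"
```

```text
[-0.46 -0.15  1.86 -0.    1.42 -2.25]
fill [ 0.484  -0.3586  0.04  ]
[ 0.585  -0.3958  0.04  ]
[ 0.3708 -0.4278  0.04  ]
[ 0.4766 -0.3041  0.04  ]
[ 0.4914 -0.4131  0.04  ]
```

Call:
{"name": "step_arm", "arguments": {"steps": [{"dx": 0,"dy": 0,"dz": 0,"wx": 0,"wy": 0,"wz": 0.0435,"fingers": 1},{"dx": 0,"dy": 0,"dz": 0,"wx": 0,"wy": 0,"wz": 0.0435,"fingers": 1},{"dx": 0,"dy": 0,"dz": 0,"wx": 0,"wy": 0,"wz": 0.0435,"fingers": 1},{"dx": 0,"dy": 0,"dz": 0,"wx": 0,"wy": 0,"wz": 0.0435,"fingers": 1},{"dx": 0,"dy": 0,"dz": 0,"wx": 0,"wy": 0,"wz": 0.0435,"fingers": 1}]}}

```text
time_s: 15.35
eef_pos: [0.4545, -0.0933, 0.212]
tool_rot: [-0.002, 0.235, 0.972, 0.001]
ft_force: [0.2, 0.2, -0.9]
gripper_width: 0.0921
finger_force: 0.0
```

Call:
{"name": "step_arm", "arguments": {"steps": [{"dx": 0,"dy": 0,"dz": 0,"wx": 0,"wy": 0,"wz": 0.0435,"fingers": 1},{"dx": 0,"dy": 0,"dz": 0,"wx": 0,"wy": 0,"wz": 0.0435,"fingers": 1},{"dx": 0,"dy": 0,"dz": 0,"wx": 0,"wy": 0,"wz": 0.0435,"fingers": 1},{"dx": 0,"dy": 0,"dz": 0,"wx": 0,"wy": 0,"wz": 0.0435,"fingers": 1},{"dx": 0,"dy": 0,"dz": 0,"wx": 0,"wy": 0,"wz": 0.0435,"fingers": 1}]}}

```text
time_s: 15.85
eef_pos: [0.4545, -0.0933, 0.212]
tool_rot: [-0.002, 0.547, 0.837, -0.0]
ft_force: [-0.7, 0.5, 0.4]
gripper_width: 0.0916
finger_force: 0.0
```

Call:
{"name": "step_arm", "arguments": {"steps": [{"dx": 0,"dy": 0,"dz": 0,"wx": 0,"wy": 0,"wz": 0.0435,"fingers": 1},{"dx": 0,"dy": 0,"dz": 0,"wx": 0,"wy": 0,"wz": 0.0435,"fingers": 1},{"dx": 0,"dy": 0,"dz": 0,"wx": 0,"wy": 0,"wz": 0,"fingers": 1}]}}

```text
time_s: 16.15
eef_pos: [0.4546, -0.0934, 0.2123]
tool_rot: [-0.002, 0.654, 0.757, -0.001]
ft_force: [0.6, 0.4, 0.3]
gripper_width: 0.0925
finger_force: 0.0
```

```bash
python3 -c "
from soap import *
go(.565,-.3466,.219)
s,f,T=wrist(); print(np.degrees(np.arctan2(T[1,1],T[0,1])))
"
```

```text
pos [ 0.4546 -0.0934  0.2123] total units [-5.331  1.449 -0.151]
8.336313249037827
```

Call:
{"name": "step_arm", "arguments": {"steps": [{"dx": -0.6,"dy": 0.16,"dz": 0,"wx": 0,"wy": 0,"wz": 0,"fingers": 1},{"dx": -0.6,"dy": 0.16,"dz": 0,"wx": 0,"wy": 0,"wz": 0,"fingers": 1},{"dx": -0.6,"dy": 0.16,"dz": 0,"wx": 0,"wy": 0,"wz": 0,"fingers": 1},{"dx": -0.6,"dy": 0.16,"dz": 0,"wx": 0,"wy": 0,"wz": 0,"fingers": 1},{"dx": -0.6,"dy": 0.16,"dz": 0,"wx": 0,"wy": 0,"wz": 0,"fingers": 1}]}}

```text
time_s: 16.7
eef_pos: [0.5171, -0.2374, 0.2134]
tool_rot: [-0.001, 0.652, 0.758, -0.0]
ft_force: [-0.5, 0.1, 0.6]
gripper_width: 0.0922
finger_force: 0.0
```

Call:
{"name": "step_arm", "arguments": {"steps": [{"dx": -0.6,"dy": 0.16,"dz": 0,"wx": 0,"wy": 0,"wz": 0,"fingers": 1},{"dx": -0.6,"dy": 0.16,"dz": 0,"wx": 0,"wy": 0,"wz": 0,"fingers": 1},{"dx": -0.6,"dy": 0.16,"dz": 0,"wx": 0,"wy": 0,"wz": 0,"fingers": 1},{"dx": -0.53,"dy": 0.16,"dz": 0,"wx": 0,"wy": 0,"wz": 0,"fingers": 1},{"dx": 0,"dy": 0,"dz": 0,"wx": 0,"wy": 0,"wz": 0,"fingers": 1}]}}

```text
time_s: 17.2
eef_pos: [0.5655, -0.3495, 0.2124]
tool_rot: [-0.001, 0.653, 0.757, -0.0]
ft_force: [0.6, 0.3, -0.3]
gripper_width: 0.0915
finger_force: 0.0
```

```bash
python3 -c "
from soap import *
s,f,T=wrist(); print(s['eef_pos'],s['time_s']); np.savez('w4.npz',**f,T=T); save(f,'w4.png')
"
```

```text
[ 0.56550404 -0.34951023  0.21236906] 17.2
```

View pics/w4.png

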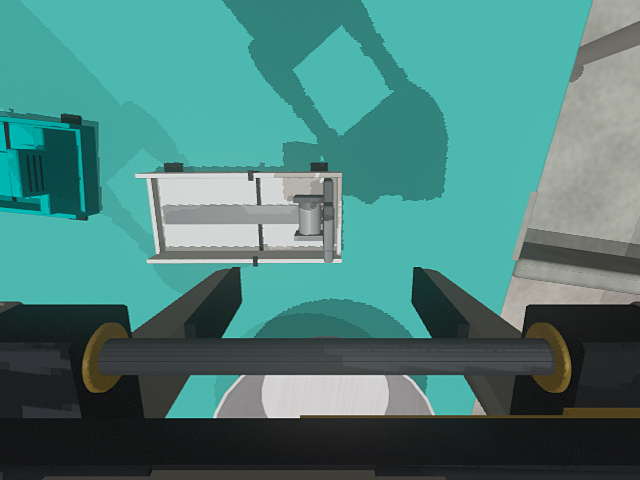

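The rack is centred under the hand: ribs at (253,175) and (256,261), pusher at (327,220). Refining numerically.

```bash
python3 -c "
from soap import *
d=np.load('w4.npz'); f={k:d[k] for k in d.files}; T=d['T']
g=cv2.cvtColor(f['pixels'],cv2.COLOR_RGB2GRAY).astype(int)
for v in (185,200,205,210,215,225,230,236,245): print(v,g[v,314:348])
def cen(v0,v1,u0,u1):
    m=g[v0:v1,u0:u1]<60; y,x=np.nonzero(m); return x.mean()+u0,y.mean()+v0,m.sum()
P=[]
for v0,v1 in((168,181),(255,268)):
    c=cen(v0,v1,245,268); X=ray(f,c[:2],.04); P.append(X); print(c,X.round(4))
M=(P[0]+P[1])/2; print('fill',M, 'tool mm',T[:3,:3].T@(M-T[:3,3])*1000, np.linalg.norm(P[0]-P[1]), np.degrees(np.arctan2(*(P[0]-P[1])[1::-1])))
for u in (323,327,332): print(u,(T[:3,:3].T@(ray(f,(u,217),.092)-T[:3,3])*1000).round(1))
"
```

```text
185 [154 153 154 155 154 153 155 157 150  97  95 109 109 109 109 110 111 107
  91 124 160 157 143 130 187 182 182 163  98 106 107 109 107 106]
200 [110 112 112 111 107  92  93  94  90  84  98 111 110 111 110 112 112 107
  94 125 160 155 136 133 185 180 178 139 103 139 154 152 152 152]
205 [103  99 110 139 124 104  95 124 117  89  60  65  65  67  65  66  65  64
  64 112 162 154 133 138 198 222 215 174 110 157 154 151 152 152]
210 [152 147 142 133 126 108  90  87  71  68 100 110 108 109 109 109 111 108
  98  86 119 158 132 142 184 191 217 169  95 128 155 153 151 152]
215 [150 147 142 134 124 108  93  91  76  65  93  99  90  90  91  96 103 101
  94  86 120 156 134 141 196 222 213 161 110 155 153 152 152 153]
225 [151 149 142 135 125 105 113 164 146  76 135 154 151 149 149 146 145 142
 116  95 124 155 132 144 196 221 212 150 112 156 153 152 153 152]
230 [151 148 143 136 125 111  87  68  69  85 135 154 151 149 146 145 144 138
 116  92 120 151 147 192 219 218 210 125  95 117 155 152 152 152]
236 [159 158 160 161 160 161 161 164 147  77 135 153 149 148 146 142 141 137
 115  95 123 151 150 197 219 218 210 118 116 155 152 152 152 152]
245 [219 218 217 216 218 211 191 214 217 137 131 149 148 145 142 141 138 134
 112 108 185 224 191 196 217 218 211 114 100 122 159 153 152 152]
(np.float64(256.0), np.float64(173.44444444444446), np.int64(9)) [ 0.4844 -0.3115  0.04  ]
(np.float64(254.8), np.float64(260.1), np.int64(10)) [ 0.4923 -0.4073  0.04  ]
fill [ 0.48834969 -0.35936007  0.04      ] tool mm [  1.30551928 -77.45579958 172.51028979] 0.09611988468720116 94.74219443294014
323 [ 11.7  -3.  120.4]
327 [ 11.7   0.7 120.4]
332 [ 11.7   5.4 120.4]
```

Call:
{"name": "step_arm", "arguments": {"steps": [{"dx": 0.02,"dy": 0.02,"dz": 0.8,"wx": 0,"wy": 0,"wz": 0,"fingers": 1},{"dx": 0,"dy": 0,"dz": 0.8,"wx": 0,"wy": 0,"wz": 0,"fingers": 1},{"dx": 0,"dy": 0,"dz": 0.5,"wx": 0,"wy": 0,"wz": 0,"fingers": 1},{"dx": 0,"dy": 0,"dz": 0.2,"wx": 0,"wy": 0,"wz": 0,"fingers": 1},{"dx": 0,"dy": 0,"dz": 0,"wx": 0,"wy": 0,"wz": 0,"fingers": 1}]}}

```text
time_s: 17.75
eef_pos: [0.5656, -0.3444, 0.0981]
tool_rot: [-0.002, 0.653, 0.757, 0.0]
ft_force: [-0.6, -0.8, -0.3]
gripper_width: 0.0918
finger_force: 0.0
```

```bash
python3 -c "
from soap import *
s,f,T=wrist(); print(s['eef_pos'],s['time_s'],s['ft_force'])
cv2.imwrite('pics/w5.png',f['pixels'][:,:,::-1])
go(.5655,-.3495,.05)
"
```

```text
[ 0.56558971 -0.34436962  0.09812853] 17.75 [-0.56124705 -0.79461166 -0.30020701]
pos [ 0.5667 -0.3454  0.1002] total units [-0.077 -0.035  1.004]
```

View pics/w5.png

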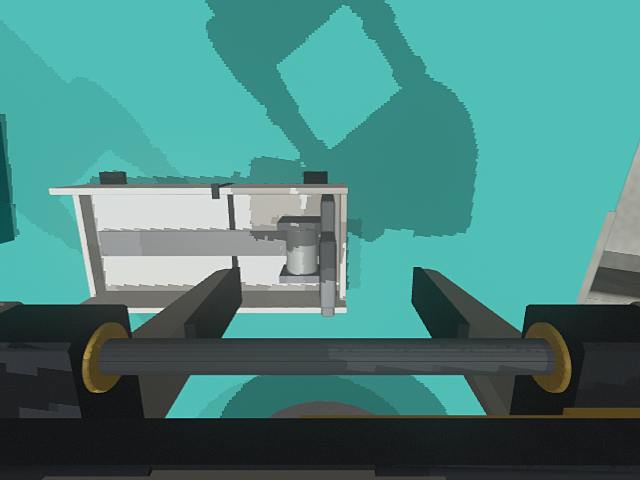

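The tab, at (328,262), is between the fingers. Lowering the last 50 mm and closing.

Call:
{"name": "step_arm", "arguments": {"steps": [{"dx": 0,"dy": 0,"dz": 0.4,"wx": 0,"wy": 0,"wz": 0,"fingers": 1},{"dx": 0,"dy": 0,"dz": 0.4,"wx": 0,"wy": 0,"wz": 0,"fingers": 1},{"dx": 0,"dy": 0,"dz": 0.2,"wx": 0,"wy": 0,"wz": 0,"fingers": 1},{"dx": 0,"dy": 0,"dz": 0,"wx": 0,"wy": 0,"wz": 0,"fingers": 1},{"dx": 0,"dy": 0,"dz": 0,"wx": 0,"wy": 0,"wz": 0,"fingers": 1}]}}

```text
time_s: 18.3
eef_pos: [0.5675, -0.3467, 0.0515]
tool_rot: [0.001, 0.654, 0.757, -0.0]
ft_force: [0.9, 0.7, -0.0]
gripper_width: 0.0918
finger_force: 0.0
```

Call:
{"name": "step_arm", "arguments": {"steps": [{"dx": 0,"dy": 0,"dz": 0,"wx": 0,"wy": 0,"wz": 0,"fingers": 0},{"dx": 0,"dy": 0,"dz": 0,"wx": 0,"wy": 0,"wz": 0,"fingers": 0},{"dx": 0,"dy": 0,"dz": 0,"wx": 0,"wy": 0,"wz": 0,"fingers": 0},{"dx": 0,"dy": 0,"dz": 0,"wx": 0,"wy": 0,"wz": 0,"fingers": 0},{"dx": 0,"dy": 0,"dz": 0,"wx": 0,"wy": 0,"wz": 0,"fingers": 0}]}}

```text
time_s: 18.8
eef_pos: [0.5667, -0.3461, 0.0499]
tool_rot: [0.0, 0.654, 0.757, -0.0]
ft_force: [0.4, 0.0, 0.1]
gripper_width: 0.0541
finger_force: 0.0
```

Call:
{"name": "step_arm", "arguments": {"steps": [{"dx": 0,"dy": 0,"dz": 0,"wx": 0,"wy": 0,"wz": 0,"fingers": 0},{"dx": 0,"dy": 0,"dz": 0,"wx": 0,"wy": 0,"wz": 0,"fingers": 0},{"dx": 0,"dy": 0,"dz": 0,"wx": 0,"wy": 0,"wz": 0,"fingers": 0},{"dx": 0,"dy": 0,"dz": 0,"wx": 0,"wy": 0,"wz": 0,"fingers": 0},{"dx": 0,"dy": 0,"dz": 0,"wx": 0,"wy": 0,"wz": 0,"fingers": 0}]}}

```text
time_s: 19.3
eef_pos: [0.5667, -0.346, 0.0498]
tool_rot: [-0.0, 0.654, 0.757, -0.0]
ft_force: [0.7, -0.2, 0.7]
gripper_width: 0.0141
finger_force: 0.0
```

Call:
{"name": "step_arm", "arguments": {"steps": [{"dx": 0,"dy": 0,"dz": 0,"wx": 0,"wy": 0,"wz": 0,"fingers": 0},{"dx": 0,"dy": 0,"dz": 0,"wx": 0,"wy": 0,"wz": 0,"fingers": 0}]}}

```text
time_s: 19.5
eef_pos: [0.5665, -0.346, 0.0498]
tool_rot: [-0.0, 0.654, 0.757, -0.0]
ft_force: [-0.6, -0.9, 0.9]
gripper_width: 0.01
finger_force: 30.0
```

Gripped at 10 mm width and 30 N. Pulling back.

Call:
{"name": "step_arm", "arguments": {"steps": [{"dx": 0,"dy": -0.1,"dz": 0,"wx": 0,"wy": 0,"wz": 0,"fingers": 0},{"dx": 0,"dy": -0.2,"dz": 0,"wx": 0,"wy": 0,"wz": 0,"fingers": 0},{"dx": 0,"dy": -0.3,"dz": 0,"wx": 0,"wy": 0,"wz": 0,"fingers": 0},{"dx": 0,"dy": -0.3,"dz": 0,"wx": 0,"wy": 0,"wz": 0,"fingers": 0},{"dx": 0,"dy": -0.3,"dz": 0,"wx": 0,"wy": 0,"wz": 0,"fingers": 0}]}}

```text
time_s: 20.0
eef_pos: [0.508, -0.3548, 0.0498]
tool_rot: [0.002, 0.654, 0.757, 0.001]
ft_force: [6.9, -1.3, -4.6]
gripper_width: 0.0101
finger_force: 30.0
```

Call:
{"name": "step_arm", "arguments": {"steps": [{"dx": 0,"dy": -0.3,"dz": 0,"wx": 0,"wy": 0,"wz": 0,"fingers": 0},{"dx": 0,"dy": -0.17,"dz": 0,"wx": 0,"wy": 0,"wz": 0,"fingers": 0},{"dx": 0,"dy": -0.07,"dz": 0,"wx": 0,"wy": 0,"wz": 0,"fingers": 0},{"dx": 0,"dy": 0,"dz": 0,"wx": 0,"wy": 0,"wz": 0,"fingers": 0},{"dx": 0,"dy": 0,"dz": 0,"wx": 0,"wy": 0,"wz": 0,"fingers": 0}]}}

```text
time_s: 20.5
eef_pos: [0.4815, -0.3589, 0.0498]
tool_rot: [0.001, 0.654, 0.757, 0.001]
ft_force: [5.1, -0.8, -4.5]
gripper_width: 0.0099
finger_force: 30.0
```

```bash
python3 -c "
from soap import *
s,f,T=wrist(); p=np.array([.5666,-.346,.0498]); print(s['eef_pos'],s['time_s'],s['ft_force'],s['finger_force'],'moved mm',np.linalg.norm((s['eef_pos']-p)[:2])*1000, T[:2,1])
g=grab('scene'); t=grab('top'); a=cv2.resize(f['pixels'][150:330,150:450],None,fx=1.3,fy=1.3)
b=cv2.resize(g['pixels'][250:350,130:220],None,fx=4.4,fy=4.4,interpolation=cv2.INTER_CUBIC)
im=np.zeros((600,800,3),np.uint8); im[:a.shape[0],:a.shape[1]]=a; im[:b.shape[0],400:400+b.shape[1]]=b
c=cv2.resize(t['pixels'][190:290,430:500],None,fx=3.6,fy=3.6)
im[240:240+c.shape[0],:c.shape[1]]=c[:360]
cv2.imwrite('pics/end.png',im[:,:,::-1])
"
```

```text
[ 0.48154484 -0.35885775  0.04981041] 20.5 [ 5.07844822 -0.8490556  -4.54860713] 29.998537302017212 moved mm 86.02151778611082 [0.98943242 0.14496547]
```

Moved 86.0 mm. A numeric check of the ribs and the pile, since the picture budget is used up.

```bash
python3 -c "
from soap import *
s,f,T=wrist(); print(s['ft_force'].round(1),s['finger_force'])
for n,F in(('wrist',f),('scene',grab('scene')),('top',grab('top'))):
    g=cv2.cvtColor(F['pixels'],cv2.COLOR_RGB2GRAY).astype(int)
    for sx in(47.5,-47.5):
        X=T[:3,3]+T[:3,:3]@np.array([sx+2,5,0])/1000; X[2]=.04
        u,v=proj(F,X).round().astype(int)
        if not(8<u<632 and 8<v<472): print(n,'out');continue
        w=g[v-7:v+8,u-9:u+10]; m=w<(60 if n=='wrist' else 75); y,x=np.nonzero(m)
        if len(x)==0: print(n,sx,(u,v),'none',w.min()); continue
        Y=ray(F,(x.mean()+u-9,y.mean()+v-7),.04); print(n,sx,(u,v),len(x),'tool mm',(T[:3,:3].T@(Y-T[:3,3])*1000).round(1))
t=grab('top')
for q in quads(t,.084): print(q)
for q in quads(grab('scene'),.084): print(q)
"
```

```text
[ 6.4 -0.8 -4.2] 29.99827891588211
wrist 47.5 (np.int64(335), np.int64(186)) 20 tool mm [48.6  3.1  9.8]
wrist -47.5 (np.int64(334), np.int64(332)) 113 tool mm [-46.1   8.2   9.9]
scene 47.5 (np.int64(194), np.int64(296)) 93 tool mm [39.4  6.8  9.8]
scene -47.5 (np.int64(153), np.int64(313)) 163 tool mm [-38.3   7.2   9.9]
top 47.5 (np.int64(445), np.int64(239)) 17 tool mm [48.6  1.1  9.7]
top -47.5 (np.int64(485), np.int64(233)) 73 tool mm [-35.3  14.5   9.9]
(array([355., 249.]), 453, -92, 85, 59, 11.6)
(array([340., 472.]), 938, -117, 64, 15, 89.6)
(array([283., 254.]), 458, -97, 86, 62, 12.4)
```

Call:
{"name": "step_arm", "arguments": {"steps": [{"dx": 0,"dy": -0.02,"dz": 0,"wx": 0,"wy": 0,"wz": 0,"fingers": 0},{"dx": 0,"dy": 0,"dz": 0,"wx": 0,"wy": 0,"wz": 0,"fingers": 0},{"dx": 0,"dy": 0,"dz": 0,"wx": 0,"wy": 0,"wz": 0,"fingers": 0},{"dx": 0,"dy": 0,"dz": 0,"wx": 0,"wy": 0,"wz": 0,"fingers": 0},{"dx": 0,"dy": 0,"dz": 0,"wx": 0,"wy": 0,"wz": 0,"fingers": 0}]}}

```text
time_s: 21.4
eef_pos: [0.4808, -0.359, 0.0498]
tool_rot: [0.002, 0.654, 0.757, 0.001]
ft_force: [6.3, -0.7, -4.8]
gripper_width: 0.0097
finger_force: 30.0
```

Call:
{"name": "step_arm", "arguments": {"steps": [{"dx": 0,"dy": 0,"dz": 0,"wx": 0,"wy": 0,"wz": 0,"fingers": 0},{"dx": 0,"dy": 0,"dz": 0,"wx": 0,"wy": 0,"wz": 0,"fingers": 0},{"dx": 0,"dy": 0,"dz": 0,"wx": 0,"wy": 0,"wz": 0,"fingers": 0}]}}

```text
time_s: 21.7
eef_pos: [0.4808, -0.359, 0.0498]
tool_rot: [0.002, 0.654, 0.757, 0.001]
ft_force: [6.4, -0.8, -4.5]
gripper_width: 0.0099
finger_force: 30.0
```

```bash
python3 -c "
from soap import *
s=manip.observe(); print(s['eef_pos'],s['finger_force'],np.hypot(*(s['eef_pos']-np.array([.5666,-.346,0]))[:2])); print(manip.hand_in())
"
```

```text
[ 0.48077564 -0.359004    0.04981129] 29.998258352279663 0.08680394273823101
the job is handed in; nothing more can be done
None
```

I handed the job in at about 22 s: the three soaps are in one flush pile, released, and the pusher is gripped and held 86.8 mm back by arm travel (fill line at 87 mm); the hand-in returned no verdict, and my last rib check was noisy, with the one clean reading within about 2 mm.

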